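# Fetch the charcoal block from behind the bottles

## Task

I need the black charcoal block that sits behind the row of three on the wooden bench stand. First move all three (flux bottle, brass burner nozzle, brown jar) out of the way so that they stand upright together on the green mat; then lay the block flat and centred on the white tile, lined up with the tile's long side; and only after that stand each of the three back upright on the very ring mark it came from. Knock nothing over, and leave the loupe, the red tin and the ring clamp where they are.

Things in the scene. Friction and masses are not known exactly. Their poses are not given: they have to be found in the camera images.
- caddy: fixed wooden stand, deck 150 (x) x 170 (y) mm, top 8 mm above its origin (centre of underside, on the worktop). Three black ring marks, 50 mm across, at x -45, y -55, 0, +55 mm; on each stands one of the three, which where varies. Block at x +7, y 0 between cheeks 30 mm above the deck (inner faces y +-41, x -18 to +44). Rail 12 mm high at x +72. Yaw within 0.25 rad.
- charcoal: black charcoal soldering block bound with wire, 48 (x, gripped sides 46 mm) x 70 (y) x 27 mm high, 0.05 kg, loose; origin at the centre of its underside. It lies with its axes about along the stand's; its ends are 6 mm from the cheeks, its front 5 to 15 mm behind the standing things.
- flux: white dropper bottle of flux with blue-grey band and red tip, round, 111 mm high; body 41 mm across up to 75 mm height, narrowing above, tip 10 mm across; 0.07 kg, loose; origin at the centre of its underside, z up. The tallest of the three.
- nozzle: brass burner nozzle standing on its hexagonal foot, 56 mm high, tube about 20 mm across, foot 22 x 25 mm and 8 mm high; 0.085 kg; loose; origin at the centre of its underside, z up.
- amber: round brown glass jar with white cap, 36 mm across, 75 mm high, 0.08 kg, loose; origin at the centre of its underside, z up.
- mat: fixed dark green mat, 200 (x) x 100 (y) x 4 mm, the side area; origin at the centre of its underside, on the worktop.
- tile: fixed white ceramic soldering tile with a grid of small dimples, 100 (x) x 120 (y, long side) x 10 mm; origin at the centre of its underside, on the worktop. The block goes flat on it, its long side along the tile's y.
- loupe: black eye loupe, 34 mm across, 30 mm high, loose, between robot and stand: leave alone. Origin at the centre of its underside.
- tin: round red polish tin, 62 mm across, 22 mm high, loose: leave alone. Origin at the centre of its underside.
- clamp: wooden ring clamp lying along its y axis, 24 x 120 x 24 mm, loose: leave alone. Origin at the centre of its underside.

How it is judged:
By the outcome, as a careful person would: the job done as asked, in the order asked, and still so for the second after the job is handed in, with the robot touching nothing.
It also fails if it takes over 144 s, if anything falls off the work surface, if the arm or the gripper's body presses on something with over 40 N, if the wrist force passes 120 N, or if a joint passes its speed limit or range.

## Robot

A 7-joint arm with a two-finger parallel gripper is mounted at the origin on a cart in front of the work surface, level with it; the furniture and walls round the work are solid. World frame = base frame: x ahead of the robot, y to its left, z up, the work surface at z = 0. Lengths are in mm, angles in rad, forces in N, time in s.
With the tool pointing down it reaches from about 400 to 875 mm from the base axis. Payload 4.4 kg.
Tool frame: the origin (TCP) lies midway between the tips of the shut fingers; the grasp point (between the pads) lies 19 mm behind it (ctrl.grip_point_offset is the distance from the TCP to the grasp point, in mm); z points along the fingers, y is the line along which they close (so a half turn about z gives the same grasp; the last joint's range is limited). The gripper opens to 85 mm and grips with 20 to 120 N. Pads are 22 mm wide; open, the fingers measure 114 mm over their backs; the gripper's body (76 mm by 85 mm) begins 54 mm behind the grasp point. The pads swing forward as they close: fully open they stand 13 mm farther back than shut.
Start: joints at [-1.394, 0.628, 0.038, 1.517, -0.027, 0.996, -0.02], TCP at [156.249, 630.955, 231.313] pointing down, gripper open.
Joint ranges: [-3.06, 3.06], [-0.37, 2.12], [-1.25, 1.32], [0.18, 2.47], [-1.1, 4.24], [0.23, 1.98], [-2.94, 2.94]. Speed limits (rad/s): [2.57, 2.57, 3.14, 3.14, 3.14, 3.14, 3.14].

## Interface

Orientations are given as [roll, pitch, yaw] about the fixed x, y, z axes, in that order (R = Rz(yaw) Ry(pitch) Rx(roll)).
In Python, from cell import ctrl gives the robot as it stands.
- The arm moves only by the shell command python3 nudge.py, which reads ROWS from standard input. ROWS is a JSON list that holds a single list of rows (three levels of brackets), with 1 to 12 rows, each of 7 numbers: dx, dy, dz in mm, then a rotation vector rx, ry, rz in rad, then the finger opening in mm; each row shifts and turns the commanded pose from where the row before left it, along the tool's axes as they then stand; what a row does not reach is not made up. A row lasts 1/10 s, in which the tool goes at most 50 mm and 0.15 rad, less where a joint would pass 70% of its speed; a pose out of reach is approached as far as the arm can. The fingers move at their own pace and stop on an object; the grip force is fixed at half the most. Time passes only in rows, so rows that do not move let the fingers close. It prints the time, the measured TCP pose, the force, the opening and the grip force at its end. Input that does not fit is refused with a message, and nothing moves.
- ctrl.read_state(): the state, without advancing time (a new reading comes with each control period).
- ctrl.get_image(name): name is "side" or "top"; returns the picture (384x512x3 uint8, blue, green, red); there is no depth.
- ctrl.calibration(name): a dict with "fx", "fy", "cx", "cy" (pixels), "rvec" (rotation vector, rad) and "tvec" (3), from world to camera coordinates, as OpenCV has them. Camera axes: x right, y down, z forward; pixel columns grow to the right and rows downward; lengths in mm; the calibration is good to about 2 mm. A picture is of the moment at which its call begins. calibration takes no time and is no camera call.
- ctrl.finish_job(): hands the job in; it is judged then, once.
The state is a dict: "clock": time; "qpos": joint angles; "qd": joint speeds; "tau": joint torques, N m; "eef_pos": TCP position; "tool_rot": TCP orientation; "force": force on the tool from outside, world axes, zero at the start; "torque": the same for the moment, N m; "width": finger opening in mm; "gripper_force": force on a finger pad.
Only numpy, scipy, OpenCV 4.12 (cv2) and the standard library are available. Lean on these libraries where they do the work, as an engineer would, in place of code of your own. Each camera call takes 0.05 s, during which the arm holds its last target. There are 200 camera calls.

## Working session

There is one attempt and no reset: what is moved stays moved. The work goes in short steps, Python scripts to look and compute and a shell command to move; the robot and the scene stay as the last step left them, time stands still between calls to the robot, and variables do not carry over. Pictures are saved under pics/ and viewed, at most 14 in all, crops included, and the job is handed in when it is done.

```bash
ls; mkdir -p pics; python3 - <<'E'
from cell import ctrl
import cv2
for n in("side","top"):
    cv2.imwrite(f"pics/{n}0.png",ctrl.get_image(n)); print(n,ctrl.calibration(n))
print(ctrl.read_state(), ctrl.grip_point_offset)
E
```

```text
cell.py
nudge.py
pics
side {'fx': 477.84997893326863, 'fy': 477.84997893326863, 'cx': 259.2727558651728, 'cy': 194.70380632809983, 'rvec': array([ 0.76591559, -2.4457    ,  1.27399345]), 'tvec': array([361.11236953, 290.05503767, 635.42917411])}
top {'fx': 353.11584710343993, 'fy': 353.11584710343993, 'cx': 257.7568123543848, 'cy': 193.29289586372917, 'rvec': array([ 2.16163603, -2.11236795,  0.16628157]), 'tvec': array([-139.02667576,  543.71104721,  799.27271592])}
{'clock': 0.1, 'qpos': array([-1.39380751,  0.62925558,  0.03848889,  1.5182652 , -0.02700906,
        0.99629518, -0.01997614]), 'qd': array([-0.0006541 , -0.00244425,  0.00110622, -0.00310177,  0.00274315,
       -0.00052868,  0.00051405]), 'tau': array([ 3.28524809e-03, -5.64537871e+01,  1.23103939e+00, -1.93975818e+01,
        1.14479326e-02,  5.42280628e-03,  3.67448919e-06]), 'eef_pos': array([156.12579736, 630.39762531, 230.48148768]), 'tool_rot': array([-3.13988891e+00,  3.54980161e-05,  2.89878716e+00]), 'force': array([-0.32714812,  0.35014074, -0.27146124]), 'torque': array([-0.0386797 , -0.03836761,  0.03236441]), 'gripper_force': 0.0, 'width': 85.76851599271693} 18.700000000000003
 5  7 61 nudge.py
```
View pics/side0.png

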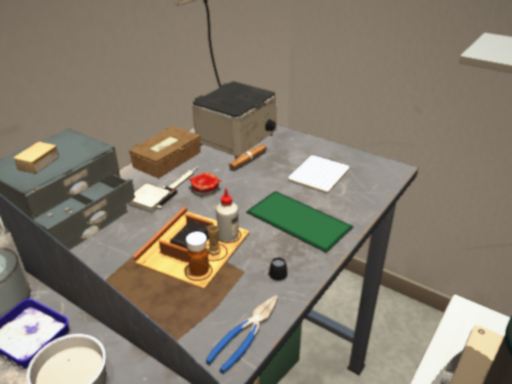

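View pics/top0.png

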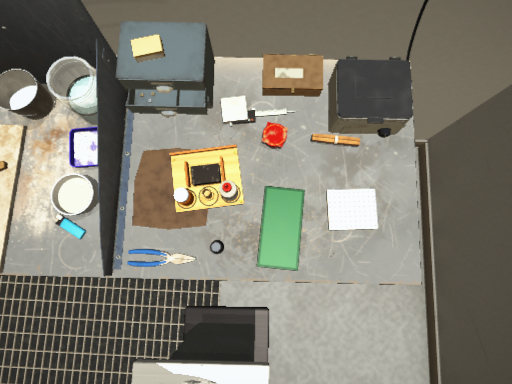

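The side view shows amber (198,260), nozzle (212,238), flux (227,215), block (188,237), mat (300,220) and tile (319,173). The top view shows the stand at (207,178), mat (281,228), tile (352,209) and loupe (217,246). The next step is zoomed crops.

```bash
cat > h.py <<'E'
from cell import ctrl
import cv2, numpy as np
from scipy.optimize import least_squares
from scipy.spatial.transform import Rotation as Ro
C={n:ctrl.calibration(n) for n in("side","top")}
def proj(n,P):
    c=C[n];K=np.array([[c['fx'],0,c['cx']],[0,c['fy'],c['cy']],[0,0,1]])
    return cv2.projectPoints(np.atleast_2d(np.float64(P)),c['rvec'],c['tvec'],K,None)[0].reshape(-1,2)
def unproj(n,uv,z):
    c=C[n];R=cv2.Rodrigues(c['rvec'])[0];o=-R.T@c['tvec']
    d=R.T@np.array([(uv[0]-c['cx'])/c['fx'],(uv[1]-c['cy'])/c['fy'],1])
    return o+d*(z-o[2])/d[2]
def tri(a,b):  # side px, top px
    f=lambda P:np.r_[proj("side",P)[0]-a,proj("top",P)[0]-b]
    r=least_squares(f,[500,0,30],x_scale=100);return r.x.round(1),np.abs(r.fun).max().round(2)
def crop(n,u,v,w,h,s,name,im=None):
    im=ctrl.get_image(n) if im is None else im
    cv2.imwrite(name,cv2.resize(im[v:v+h,u:u+w],None,fx=s,fy=s,interpolation=cv2.INTER_CUBIC))
def tool(vec): # world vec -> tool axes, current
    return Ro.from_euler('xyz',ctrl.read_state()['tool_rot']).inv().apply(vec).round(1)
E
python3 - <<'E'
from h import *
a=cv2.imread('pics/side0.png');b=cv2.imread('pics/top0.png')
crop("side",120,175,130,115,6,"pics/sc.png",a)
crop("top",165,140,85,75,8,"pics/tc.png",b)
for n in C:
    print(n,proj(n,[[0,0,0],[400,0,0],[600,0,0],[500,300,0],[500,-300,0],[156,631,231]]).round())
for p in [(207,178),(281,228),(352,209),(217,246),(275,135),(335,140)]: print(p,unproj("top",p,5).round())
E
```

```text
side [[ 531.  413.]
 [ 278.  287.]
 [ 191.  244.]
 [ 102.  387.]
 [ 314.  188.]
 [-142. 1284.]]
top [[ 196.  434.]
 [ 205.  254.]
 [ 208.  174.]
 [  86.  211.]
 [ 327.  216.]
 [-194.  393.]]
(207, 178) [589.   2.   5.]
(281, 228) [ 468. -185.    5.]
(352, 209) [ 519. -360.    5.]
(217, 246) [421. -30.   5.]
(275, 135) [ 705. -167.    5.]
(335, 140) [ 695. -320.    5.]
```

View pics/sc.png

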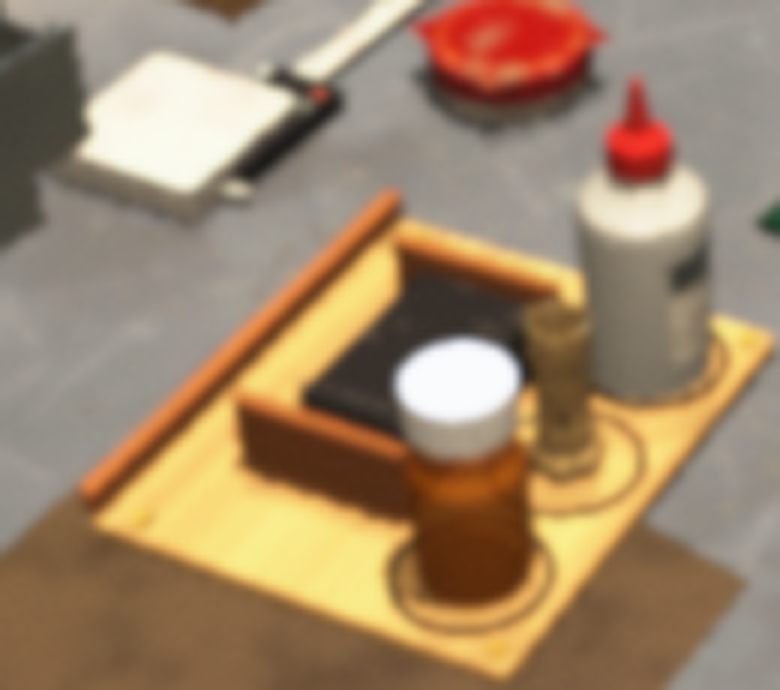

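View pics/tc.png

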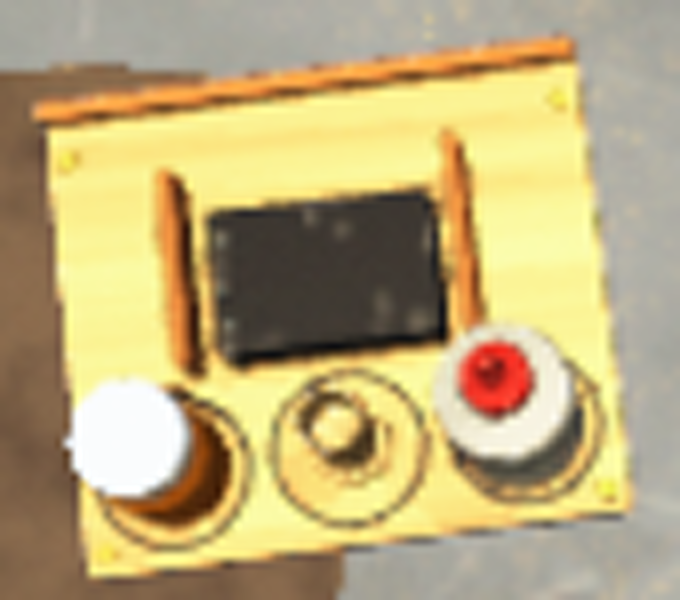

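```bash
cat > m.py <<'E'
from h import *
S=lambda u,v:np.array([(u+.5)/6-.5+120,(v+.5)/6-.5+175])
T=lambda u,v:np.array([(u+.5)/8-.5+165,(v+.5)/8-.5+140])
for n in C:
    c=C[n];print(n,(-cv2.Rodrigues(c['rvec'])[0].T@c['tvec']).round())
obs=[("top",(-75,85),T(90,577)),("top",(-75,-85),T(632,513)),("top",(-45,0),T(351,448)),
("side",(-75,85),S(505,678)),("side",(-75,-85),S(775,335)),("side",(75,85),S(95,518))]
def f(p,z=None):
    r=[]
    for n,l,o in obs:
        c,s=np.cos(p[2]),np.sin(p[2])
        r.append(proj(n,[p[0]+c*l[0]-s*l[1],p[1]+s*l[0]+c*l[1],p[3]])[0]-o)
    return np.ravel(r)
r=least_squares(f,[589,2,0.1,8],x_scale=[100,100,.1,10]);p=r.x
print("caddy",p.round(3));print(r.fun.reshape(-1,2).round(2))
c,s=np.cos(p[2]),np.sin(p[2])
for y in(-55,0,55):print("ring",y,(p[:2]+[c*-45-s*y,s*-45+c*y]).round(1))
print("amber top",tri(S(458,380),T(130,438)));print("nozzle top",tri(S(560,312),T(337,428)))
print("flux tip",tri(S(637,83),T(490,366)))
print("block RL",tri(S(305,390),T(208,212)),"RR",tri(S(412,277),T(430,190)))
for q in[(208,212),(430,190),(447,337),(232,362)]:print("blk top-cam z35",unproj("top",T(*q),35).round(1))
print("block nominal ctr",(p[:2]+[c*7,s*7]).round(1))
a=cv2.imread('pics/side0.png');b=cv2.imread('pics/top0.png')
def quad(im,mask,lo,n):
    cs=cv2.findContours(mask.astype('uint8'),cv2.RETR_EXTERNAL,cv2.CHAIN_APPROX_NONE)[0]
    k=max((q for q in cs if cv2.pointPolygonTest(q,lo,False)>=0),key=cv2.contourArea)
    q=cv2.approxPolyDP(cv2.convexHull(k),6,True).reshape(-1,2);return q
for n,im,gm,tm in(("side",a,(300,220),(319,173)),("top",b,(281,228),(340,225))):
    I=im.astype(int)
    g=(I[...,1]>I[...,2]+25)&(I[...,1]>I[...,0]+15); w=I.min(2)>190
    for nm,m,l,z in(("mat",g,gm,4),("tile",w,tm,10)):
        q=quad(im,m,l,n);P=np.array([unproj(n,x,z)[:2] for x in q]);print(n,nm,q.tolist(),P.round().tolist(),P.mean(0).round(1))
E
python3 m.py
```

```text
side [ 93. 497. 602.]
top [ 414. -131.  875.]
caddy [5.88753e+02 2.79900e+00 1.48000e-01 4.36700e+00]
[[-0.09  0.05]
 [ 0.3  -0.42]
 [ 0.18  0.08]
 [ 0.43 -0.14]
 [ 1.02  0.47]
 [-1.38 -0.07]]
ring -55 [552.3 -58.2]
ring 0 [544.2  -3.8]
ring 55 [536.1  50.6]
amber top (array([535.4,  49.2,  80.1]), np.float64(0.39))
nozzle top (array([543.7,  -6.3,  64. ]), np.float64(1.03))
flux tip (array([552. , -56.2, 116. ]), np.float64(0.38))
block RL (array([611.7,  39.2,  32.9]), np.float64(0.16)) RR (array([624.1, -26. ,  28.6]), np.float64(1.03))
blk top-cam z35 [611.6  39.1  35. ]
blk top-cam z35 [620.  -28.4  35. ]
blk top-cam z35 [574.5 -35.4  35. ]
blk top-cam z35 [565.3  29.3  35. ]
block nominal ctr [595.7   3.8]
side mat [[248, 211], [277, 192], [351, 227], [324, 250]] [[569.0, -144.0], [557.0, -236.0], [369.0, -217.0], [380.0, -126.0]] [ 468.5 -180.9]
side tile [[289, 176], [311, 155], [348, 166], [327, 190]] [[565.0, -299.0], [571.0, -411.0], [473.0, -415.0], [466.0, -298.0]] [ 518.9 -355.8]
top mat [[265, 186], [304, 190], [297, 270], [257, 265]] [[572.0, -144.0], [564.0, -242.0], [368.0, -225.0], [377.0, -128.0]] [ 470.3 -184.9]
top tile [[374, 189], [377, 228], [329, 229], [328, 189]] [[569.0, -415.0], [473.0, -419.0], [468.0, -302.0], [567.0, -301.0]] [ 519.3 -359.2]
```

```bash
echo '[[[0, 0, -40, 0, 0, 0, 70], [0, 0, -40, 0, 0, 0, 70], [0, 0, -40, 0, 0, 0, 70], [0, 0, -30, 0, 0, 0, 70], [-45, -8, 0, 0, 0, 0.075, 70], [-45, -8, 0, 0, 0, 0.075, 70], [-45, -8, 0, 0, 0, 0.075, 70], [-45, -8, 0, 0, 0, 0.075, 70], [0, 0, 0, 0, 0, 0, 70]]]' | python3 nudge.py; python3 -c "
from h import *
s=ctrl.read_state();print(s['qpos'].round(2))"
```

```text
clock: 1.0
eef_pos: [321.3, 532.7, 381.4]
tool_rot: [-3.141, 0.007, 2.585]
force: [-0.2, -0.9, 0.6]
width: 70.1
gripper_force: 0.0
[-1.17  0.47  0.15  1.38 -0.07  1.3  -0.  ]
```

```bash
echo '[[[-45, -8, 0, 0, 0, 0.075, 70], [-45, -8, 0, 0, 0, 0.075, 70], [-45, -8, 0, 0, 0, 0.075, 70], [-45, -8, 0, 0, 0, 0.075, 70], [-45, -8, 0, 0, 0, 0.075, 70], [-45, -8, 0, 0, 0, 0.075, 70], [-45, -8, 0, 0, 0, 0.075, 70], [-45, -8, 0, 0, 0, 0.075, 70], [-45, -8, 0, 0, 0, 0.075, 70], [-45, -8, 0, 0, 0, 0.075, 70], [-40, 0, 0, 0, 0, 0.075, 70], [0, 0, 0, 0, 0, 0, 70]]]' | python3 nudge.py; python3 -c "
from h import *
s=ctrl.read_state();print(s['qpos'].round(2));p=s['eef_pos'];print(tool(np.array([552,-57.5,250])-p))
a=ctrl.get_image('side');b=ctrl.get_image('top')
cv2.imwrite('pics/s1.png',a);cv2.imwrite('pics/t1.png',b)
cv2.imwrite('pics/st1.png',np.hstack([a[100:384,100:500],b[100:384,100:500]]))"
```

```text
clock: 2.2
eef_pos: [545.0, 103.9, 381.6]
tool_rot: [3.141, 0.005, 1.762]
force: [-0.0, -0.6, -0.1]
width: 69.5
gripper_force: 0.0
[-0.55  0.38  0.45  1.57 -0.17  1.23  0.12]
[-159.2  -23.9  132.3]
```

View pics/st1.png

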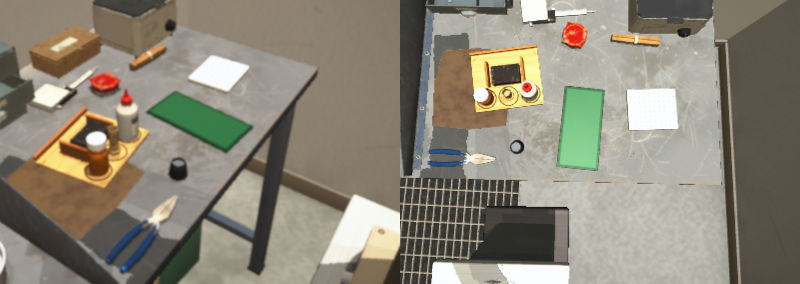

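The side pane shows the standing three undisturbed at (97,150), (113,140), (127,120). The robot is not drawn in the pictures. Next I go over the flux bottle.

```bash
echo '[[[-40, -6, 30, 0, 0, 0, 70], [-40, -6, 30, 0, 0, 0, 70], [-40, -6, 30, 0, 0, 0, 70], [-39, -6, 30, 0, 0, 0, 70], [0, 0, 30, 0, 0, 0.043, 70], [0, 0, 0, 0, 0, 0, 70]]]' | python3 nudge.py; python3 -c "
from h import *
p=ctrl.read_state()['eef_pos'];print(tool(np.array([552,-57.3,53])-p))"
```

```text
clock: 2.9
eef_pos: [549.8, -46.6, 228.1]
tool_rot: [-3.133, -0.003, 1.731]
force: [-0.5, 1.0, -0.0]
width: 70.0
gripper_force: 0.0
[-11.4   1.9 175.1]
```

```bash
echo '[[[0, 0, 0, 0, 0, 0, 70], [0, 0, 0, 0, 0, 0, 70]]]' | python3 nudge.py; python3 -c "
from h import *
s=ctrl.read_state();p=s['eef_pos'];print(s['tool_rot'],tool(np.array([552,-57.3,53])-p))"
```

```text
clock: 3.1
eef_pos: [553.9, -46.2, 233.3]
tool_rot: [3.139, -0.0, 1.735]
force: [0.7, -0.2, -0.6]
width: 70.1
gripper_force: 0.0
[ 3.13894665e+00 -4.25305375e-04  1.73505540e+00] [-10.8  -4.1 180.3]
```

```bash
echo '[[[-11, -3, 10, 0, 0, 0.015, 70], [0, 0, 20, 0, 0, 0, 70], [0, 0, 20, 0, 0, 0, 70], [0, 0, 10, 0, 0, 0, 70], [0, 0, 0, 0, 0, 0, 70], [0, 0, 0, 0, 0, 0, 70], [0, 0, 0, 0, 0, 0, 70]]]' | python3 nudge.py; python3 -c "
from h import *
s=ctrl.read_state();p=s['eef_pos'];print(tool(np.array([552,-57.3,53])-p))"
```

```text
clock: 3.8
eef_pos: [552.1, -59.8, 172.9]
tool_rot: [3.14, 0.0, 1.716]
force: [0.4, -0.3, 0.3]
width: 69.9
gripper_force: 0.0
[  2.5  -0.  119.9]
```

Now down, then close.

```bash
echo '[[[2.5, 0, 20, 0, 0, 0, 70], [0, 0, 25, 0, 0, 0, 70], [0, 0, 25, 0, 0, 0, 70], [0, 0, 20, 0, 0, 0, 70], [0, 0, 15, 0, 0, 0, 70], [0, 0, 10, 0, 0, 0, 70], [0, 0, 5, 0, 0, 0, 70], [0, 0, 0, 0, 0, 0, 70], [0, 0, 0, 0, 0, 0, 70]]]' | python3 nudge.py && echo '[[[0, 0, 0, 0, 0, 0, 50], [0, 0, 0, 0, 0, 0, 44], [0, 0, 0, 0, 0, 0, 38], [0, 0, 0, 0, 0, 0, 34], [0, 0, 0, 0, 0, 0, 34], [0, 0, 0, 0, 0, 0, 34]]]' | python3 nudge.py
```

```text
clock: 4.7
eef_pos: [551.6, -57.2, 52.6]
tool_rot: [3.14, 0.0, 1.716]
force: [0.0, -1.0, 0.4]
width: 70.1
gripper_force: 0.0
clock: 5.3
eef_pos: [551.7, -57.1, 52.9]
tool_rot: [3.14, 0.0, 1.716]
force: [0.7, -0.6, 5.6]
width: 38.8
gripper_force: 59.4
```

```bash
echo '[[[0, 0, -5, 0, 0, 0, 34], [0, 0, -10, 0, 0, 0, 34], [0, 0, -15, 0, 0, 0, 34], [0, 0, -15, 0, 0, 0, 34], [0, 0, -10, 0, 0, 0, 34], [0, 0, -5, 0, 0, 0, 34], [0, 0, 0, 0, 0, 0, 34], [0, 0, 0, 0, 0, 0, 34]]]' | python3 nudge.py; python3 -c "
from h import *
s=ctrl.read_state();p=s['eef_pos'];print(s['width'],tool(np.array([539.3,-189,52.7+60-4])-p))
a=ctrl.get_image('side');b=ctrl.get_image('top')
cv2.imwrite('pics/s2.png',a);cv2.imwrite('pics/t2.png',b)
cv2.imwrite('pics/st2.png',np.hstack([cv2.resize(a[140:290,130:260],None,fx=3,fy=3),cv2.resize(b[90:240,160:290],None,fx=3,fy=3)]))"
```

```text
clock: 6.1
eef_pos: [550.6, -56.9, 111.6]
tool_rot: [-3.141, -0.0, 1.716]
force: [0.1, 0.1, -1.0]
width: 38.5
gripper_force: 60.3
38.467655697049906 [-129.   -30.3    2.9]
```

View pics/st2.png

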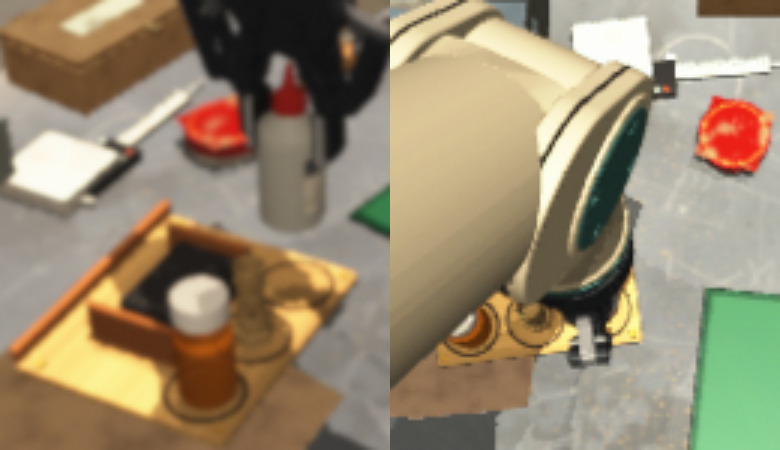

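The left pane shows the bottle held upright by the fingers near its shoulder at (290,170). The other two are still standing.

```bash
echo '[[[-10, -2, 0, 0, 0, 0, 34], [-20, -5, 0, 0, 0, 0, 34], [-25, -6, 0, 0, 0, 0, 34], [-25, -6, 0, 0, 0, 0, 34], [-24, -5, 0, 0, 0, 0, 34], [-15, -4, 0, 0, 0, 0, 34], [-10, -2, 0, 0, 0, 0, 34], [0, 0, 10, 0, 0, 0, 34], [0, 0, 15, 0, 0, 0, 34], [0, 0, 15, 0, 0, 0, 34], [0, 0, 0, 0, 0, 0, 34], [0, 0, 0, 0, 0, 0, 34]]]' | python3 nudge.py; python3 -c "
from h import *
s=ctrl.read_state();p=s['eef_pos'];print(tool(np.array([539.3,-189,48.7])-p))"
```

```text
clock: 7.4
eef_pos: [539.8, -187.8, 71.4]
tool_rot: [-3.141, -0.001, 1.717]
force: [0.0, -0.3, -0.2]
width: 38.7
gripper_force: 60.3
[-1.1 -0.7 22.7]
```

```bash
echo '[[[0, 0, 8, 0, 0, 0, 34], [0, 0, 6, 0, 0, 0, 34], [0, 0, 4, 0, 0, 0, 34], [0, 0, 2, 0, 0, 0, 34], [0, 0, 1, 0, 0, 0, 34], [0, 0, 1, 0, 0, 0, 34], [0, 0, 0, 0, 0, 0, 34], [0, 0, 0, 0, 0, 0, 34]]]' | python3 nudge.py
```

```text
clock: 8.2
eef_pos: [540.0, -189.1, 50.1]
tool_rot: [3.141, 0.0, 1.716]
force: [0.4, 0.5, -1.1]
width: 38.6
gripper_force: 60.3
```

```bash
echo '[[[0, 0, 0.7, 0, 0, 0, 34], [0, 0, 0.7, 0, 0, 0, 34], [0, 0, 0, 0, 0, 0, 34], [0, 0, 0, 0, 0, 0, 34]]]' | python3 nudge.py;echo '[[[0, 0, 0.7, 0, 0, 0, 34], [0, 0, 0, 0, 0, 0, 34], [0, 0, 0, 0, 0, 0, 34]]]' | python3 nudge.py
```

```text
clock: 8.6
eef_pos: [540.1, -189.2, 48.9]
tool_rot: [3.141, 0.0, 1.716]
force: [0.1, -0.1, 3.9]
width: 38.8
gripper_force: 60.7
clock: 8.9
eef_pos: [540.2, -189.3, 48.8]
tool_rot: [3.141, 0.0, 1.716]
force: [-2.0, 1.1, 9.7]
width: 39.1
gripper_force: 61.2
```

```bash
echo '[[[0, 0, -0.5, 0, 0, 0, 42], [0, 0, 0, 0, 0, 0, 50], [0, 0, 0, 0, 0, 0, 60], [0, 0, 0, 0, 0, 0, 64], [0, 0, -10, 0, 0, 0, 64], [0, 0, -25, 0, 0, 0, 64], [0, 0, -35, 0, 0, 0, 64], [0, 0, -25, 0, 0, 0, 64], [0, 0, -15, 0, 0, 0, 64], [0, 0, 0, 0, 0, 0, 64], [0, 0, 0, 0, 0, 0, 64]]]' | python3 nudge.py; python3 -c "
from h import *
s=ctrl.read_state();p=s['eef_pos'];print(tool(np.array([535.8,50,130])-p))"
```

```text
clock: 10.0
eef_pos: [539.8, -188.8, 158.5]
tool_rot: [3.141, -0.0, 1.716]
force: [-0.2, 0.1, -1.2]
width: 64.1
gripper_force: 0.0
[236.9  30.5  28.5]
```

```bash
echo '[[[20, 3, 0, 0, 0, 0, 64], [37, 5, 0, 0, 0, 0, 64], [40, 5, 0, 0, 0, 0, 64], [40, 5, 0, 0, 0, 0, 64], [40, 5, 0, 0, 0, 0, 64], [30, 4, 8, 0, 0, 0, 64], [20, 3, 10, 0, 0, 0, 64], [10, 0.5, 10, 0, 0, 0, 64], [0, 0, 0, 0, 0, 0, 64], [0, 0, 0, 0, 0, 0, 64], [0, 0, 0, 0, 0, 0, 64]]]' | python3 nudge.py; python3 -c "
from h import *
s=ctrl.read_state();p=s['eef_pos'];print(tool(np.array([535.8,50,40])-p))"
```

```text
clock: 11.1
eef_pos: [536.1, 47.8, 130.6]
tool_rot: [3.141, 0.001, 1.713]
force: [0.0, -0.2, -0.4]
width: 63.6
gripper_force: 0.0
[ 2.3 -0.1 90.6]
```

```bash
echo '[[[2, 0, 12, 0, 0, 0, 64], [0, 0, 20, 0, 0, 0, 64], [0, 0, 22, 0, 0, 0, 64], [0, 0, 18, 0, 0, 0, 64], [0, 0, 12, 0, 0, 0, 64], [0, 0, 6, 0, 0, 0, 64], [0, 0, 1.5, 0, 0, 0, 64], [0, 0, 0, 0, 0, 0, 64], [0, 0, 0, 0, 0, 0, 64]]]' | python3 nudge.py && echo '[[[0, 0, 0, 0, 0, 0, 46], [0, 0, 0, 0, 0, 0, 40], [0, 0, 0, 0, 0, 0, 34], [0, 0, 0, 0, 0, 0, 29], [0, 0, 0, 0, 0, 0, 29], [0, 0, 0, 0, 0, 0, 29]]]' | python3 nudge.py
```

```text
clock: 12.0
eef_pos: [536.2, 51.8, 39.5]
tool_rot: [3.14, 0.0, 1.716]
force: [-0.2, -0.4, 0.5]
width: 63.9
gripper_force: 0.0
clock: 12.6
eef_pos: [535.7, 51.9, 39.6]
tool_rot: [3.141, -0.0, 1.716]
force: [-1.2, 0.4, 7.0]
width: 33.0
gripper_force: 59.0
```

```bash
echo '[[[0, 0, -5, 0, 0, 0, 29], [0, 0, -10, 0, 0, 0, 29], [0, 0, -20, 0, 0, 0, 29], [0, 0, -20, 0, 0, 0, 29], [0, 0, -15, 0, 0, 0, 29], [0, 0, -7, 0, 0, 0, 29], [0, 0, 0, 0, 0, 0, 29], [0, 0, 0, 0, 0, 0, 29]]]' | python3 nudge.py; python3 -c "
from h import *
s=ctrl.read_state();p=s['eef_pos'];print(s['width'],tool(np.array([400,-177,39.5-4])-p))"
```

```text
clock: 13.4
eef_pos: [535.2, 52.0, 115.6]
tool_rot: [-3.141, -0.0, 1.716]
force: [0.3, -0.4, -1.8]
width: 33.4
gripper_force: 59.7
33.39717681049694 [-207.  -166.9   80.1]
```

```bash
echo '[[[-8, -7, 0, 0, 0, 0, 29], [-20, -16, 0, 0, 0, 0, 29], [-27, -22, 0, 0, 0, 0, 29], [-30, -24, 0, 0, 0, 0, 29], [-30, -24, 0, 0, 0, 0, 29], [-30, -24, 0, 0, 0, 0, 29], [-27, -22, 0, 0, 0, 0, 29], [-20, -16, 0, 0, 0, 0, 29], [-10, -8, 0, 0, 0, 0, 29], [-5, -4, 10, 0, 0, 0, 29], [0, 0, 10, 0, 0, 0, 29], [0, 0, 0, 0, 0, 0, 29]]]' | python3 nudge.py; echo '[[[0, 0, 10, 0, 0, 0, 29], [0, 0, 15, 0, 0, 0, 29], [0, 0, 10, 0, 0, 0, 29], [0, 0, 5, 0, 0, 0, 29], [0, 0, 0, 0, 0, 0, 29], [0, 0, 0, 0, 0, 0, 29]]]' | python3 nudge.py;python3 -c "
from h import *
s=ctrl.read_state();p=s['eef_pos'];print(s['width'],tool(np.array([400,-177,39.5-4])-p))"
```

```text
clock: 14.6
eef_pos: [399.3, -176.0, 94.1]
tool_rot: [-3.139, -0.002, 1.716]
force: [0.3, -0.3, -1.8]
width: 33.4
gripper_force: 59.8
clock: 15.2
eef_pos: [400.3, -177.1, 55.9]
tool_rot: [3.142, 0.0, 1.716]
force: [-0.6, 0.4, 0.2]
width: 33.4
gripper_force: 59.8
33.37754033790646 [ 0.1 -0.3 20.4]
```

```bash
echo '[[[0, 0, 8, 0, 0, 0, 29], [0, 0, 6, 0, 0, 0, 29], [0, 0, 3, 0, 0, 0, 29], [0, 0, 1.5, 0, 0, 0, 29], [0, 0, 1, 0, 0, 0, 29], [0, 0, 0.5, 0, 0, 0, 29], [0, 0, 0, 0, 0, 0, 29], [0, 0, 0, 0, 0, 0, 29]]]' | python3 nudge.py; echo '[[[0, 0, 0.6, 0, 0, 0, 29], [0, 0, 0, 0, 0, 0, 29], [0, 0, 0, 0, 0, 0, 29]]]' | python3 nudge.py
```

```text
clock: 16.0
eef_pos: [400.3, -177.2, 36.0]
tool_rot: [3.141, 0.0, 1.716]
force: [0.7, -0.5, -0.3]
width: 33.1
gripper_force: 59.8
clock: 16.3
eef_pos: [400.4, -177.2, 35.5]
tool_rot: [3.141, 0.0, 1.716]
force: [-0.6, 0.5, 6.2]
width: 33.8
gripper_force: 60.2
```

Contact. Release, then on to the nozzle.

```bash
echo '[[[0, 0, -0.3, 0, 0, 0, 38], [0, 0, 0, 0, 0, 0, 46], [0, 0, 0, 0, 0, 0, 54], [0, 0, 0, 0, 0, 0, 56], [0, 0, -10, 0, 0, 0, 56], [0, 0, -25, 0, 0, 0, 56], [0, 0, -30, 0, 0, 0, 56], [0, 0, -20, 0, 0, 0, 56], [0, 0, -10, 0, 0, 0, 56], [0, 0, 0, 0, 0, 0, 56], [0, 0, 0, 0, 0, 0, 56]]]' | python3 nudge.py; python3 -c "
from h import *
s=ctrl.read_state();p=s['eef_pos'];print(tool(np.array([543.7,-5,110])-p))"
```

```text
clock: 17.4
eef_pos: [400.1, -176.8, 130.3]
tool_rot: [-3.141, -0.0, 1.716]
force: [-0.0, -0.0, -0.9]
width: 56.1
gripper_force: 0.0
[149.1 167.   20.3]
```

```bash
echo '[[[10, 12, 0, 0, 0, 0, 46], [22, 24, 0, 0, 0, 0, 46], [28, 32, 0, 0, 0, 0, 46], [28, 32, 0, 0, 0, 0, 46], [26, 30, 0, 0, 0, 0, 46], [18, 20, 5, 0, 0, 0, 46], [11, 11, 7, 0, 0, 0, 46], [6, 6, 8, 0, 0, 0, 46], [0, 0, 0, 0, 0, 0, 46], [0, 0, 0, 0, 0, 0, 46], [0, 0, 0, 0, 0, 0, 46]]]' | python3 nudge.py; python3 -c "
from h import *
s=ctrl.read_state();p=s['eef_pos'];print(tool(np.array([543.7,-5,35])-p))
a=ctrl.get_image('side');b=ctrl.get_image('top')
cv2.imwrite('pics/s3.png',a);cv2.imwrite('pics/t3.png',b)
cv2.imwrite('pics/st3.png',np.hstack([cv2.resize(a[160:290,150:350],None,fx=2,fy=2),cv2.resize(b[160:290,160:310],None,fx=2,fy=2)]))"
```

```text
clock: 18.5
eef_pos: [543.2, -7.3, 110.7]
tool_rot: [-3.141, 0.001, 1.713]
force: [-0.3, -0.8, -0.8]
width: 46.4
gripper_force: 0.0
[ 2.3  0.9 75.7]
```

View pics/st3.png

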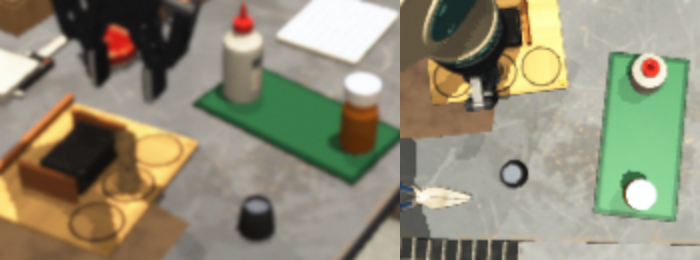

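Left pane: flux (243,65) and amber (361,120) stand upright on the mat, with the nozzle at (128,150) on its ring.

```bash
echo '[[[1.5, 1, 12, 0, 0, 0, 46], [0, 0, 20, 0, 0, 0, 46], [0, 0, 18, 0, 0, 0, 46], [0, 0, 14, 0, 0, 0, 46], [0, 0, 7, 0, 0, 0, 46], [0, 0, 3, 0, 0, 0, 46], [0, 0, 0, 0, 0, 0, 46], [0, 0, 0, 0, 0, 0, 46]]]' | python3 nudge.py && echo '[[[0, 0, 0, 0, 0, 0, 34], [0, 0, 0, 0, 0, 0, 26], [0, 0, 0, 0, 0, 0, 20], [0, 0, 0, 0, 0, 0, 14], [0, 0, 0, 0, 0, 0, 13], [0, 0, 0, 0, 0, 0, 13]]]' | python3 nudge.py
```

```text
clock: 19.4
eef_pos: [545.2, -4.0, 37.0]
tool_rot: [3.141, 0.0, 1.716]
force: [0.3, -0.2, 0.0]
width: 45.9
gripper_force: 0.0
clock: 20.0
eef_pos: [545.0, -3.8, 37.0]
tool_rot: [3.141, -0.0, 1.716]
force: [-0.3, 1.0, 5.4]
width: 17.7
gripper_force: 58.5
```

Target on the mat: (469.5,-183).

```bash
echo '[[[0, 0, -5, 0, 0, 0, 13], [0, 0, -10, 0, 0, 0, 13], [0, 0, -20, 0, 0, 0, 13], [0, 0, -15, 0, 0, 0, 13], [0, 0, -10, 0, 0, 0, 13], [0, 0, 0, 0, 0, 0, 13], [0, 0, 0, 0, 0, 0, 13]]]' | python3 nudge.py; python3 -c "
from h import *
s=ctrl.read_state();p=s['eef_pos'];print(s['width'],tool(np.array([469.5,-183,37-4])-p))"
```

```text
clock: 20.7
eef_pos: [544.5, -3.7, 96.4]
tool_rot: [-3.141, -0.0, 1.716]
force: [-0.2, 0.5, -1.6]
width: 17.7
gripper_force: 58.5
17.661463339184444 [-166.6 -100.2   63.4]
```

```bash
echo '[[[-8, -5, 0, 0, 0, 0, 13], [-20, -12, 0, 0, 0, 0, 13], [-30, -18, 0, 0, 0, 0, 13], [-32, -19, 0, 0, 0, 0, 13], [-32, -19, 0, 0, 0, 0, 13], [-24, -15, 0, 0, 0, 0, 13], [-13, -8, 0, 0, 0, 0, 13], [-7.6, -4.2, 10, 0, 0, 0, 13], [0, 0, 15, 0, 0, 0, 13], [0, 0, 15, 0, 0, 0, 13], [0, 0, 5, 0, 0, 0, 13], [0, 0, 0, 0, 0, 0, 13]]]' | python3 nudge.py; echo '[[[0, 0, 6, 0, 0, 0, 13], [0, 0, 5, 0, 0, 0, 13], [0, 0, 3, 0, 0, 0, 13], [0, 0, 2, 0, 0, 0, 13], [0, 0, 1, 0, 0, 0, 13], [0, 0, 0.5, 0, 0, 0, 13], [0, 0, 0, 0, 0, 0, 13], [0, 0, 0, 0, 0, 0, 13]]]' | python3 nudge.py
```

```text
clock: 21.9
eef_pos: [468.5, -183.5, 50.7]
tool_rot: [-3.139, -0.001, 1.715]
force: [0.1, -0.3, -1.0]
width: 17.6
gripper_force: 58.6
clock: 22.7
eef_pos: [469.7, -183.3, 34.1]
tool_rot: [3.141, 0.0, 1.716]
force: [0.1, 0.2, -0.4]
width: 17.5
gripper_force: 58.6
```

```bash
echo '[[[0, 0, 0.6, 0, 0, 0, 13], [0, 0, 0.6, 0, 0, 0, 13], [0, 0, 0, 0, 0, 0, 13], [0, 0, 0, 0, 0, 0, 13]]]' | python3 nudge.py; echo '[[[0, 0, 0, 0, 0, 0, 22], [0, 0, 0, 0, 0, 0, 30], [0, 0, 0, 0, 0, 0, 40], [0, 0, 0, 0, 0, 0, 46], [0, 0, -10, 0, 0, 0, 46], [0, 0, -20, 0, 0, 0, 46], [0, 0, -30, 0, 0, 0, 46], [0, 0, -30, 0, 0, 0, 46], [0, 0, -15, 0, 0, 0, 46], [0, 0, 0, 0, 0, 0, 46]]]' | python3 nudge.py
python3 - <<'E'
from h import *
a=ctrl.get_image('side');b=ctrl.get_image('top')
cv2.imwrite('pics/s4.png',a);cv2.imwrite('pics/t4.png',b)
cv2.imwrite('pics/st4.png',np.hstack([cv2.resize(a[175:275,140:250],None,fx=3.5,fy=3.5,interpolation=2),cv2.resize(b[135:235,160:270],None,fx=3.5,fy=3.5,interpolation=2)]))
E
```

```text
clock: 23.1
eef_pos: [469.7, -183.3, 33.0]
tool_rot: [3.141, -0.0, 1.716]
force: [-0.9, -0.2, 3.2]
width: 17.8
gripper_force: 59.0
clock: 24.1
eef_pos: [471.1, -183.9, 140.4]
tool_rot: [3.137, 0.002, 1.716]
force: [0.4, -0.3, 0.2]
width: 45.7
gripper_force: 0.0
```

View pics/st4.png

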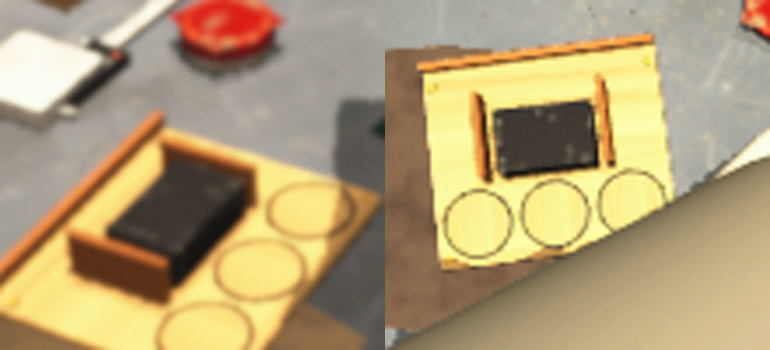

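Left pane: rings empty and the block lies straight between the cheeks, top-face corners about (108,232), (165,163), (250,203), (178,252). Ring centres are flux (312,211) and nozzle (261,270).

```bash
cat > m2.py <<'E'
from h import *
S=lambda u,v:np.array([(u+.5)/3.5-.5+140,(v+.5)/3.5-.5+175])
T=lambda u,v:np.array([(u-385+.5)/3.5-.5+160,(v+.5)/3.5-.5+135])
print("rings F,N",tri(S(312,211),T(633,203)),tri(S(261,270),T(555,213)),"A",unproj("top",T(478,223),8).round(1),unproj("side",S(206,340),8).round(1))
for a,b in(((108,232),(493,108)),((165,163),(595,98)),((250,203),(600,163))):
    print("blk",tri(S(*a),T(*b)),unproj("top",T(*b),34).round(1),unproj("side",S(*a),34).round(1))
a=cv2.imread('pics/side0.png');b=cv2.imread('pics/top0.png');b4=cv2.imread('pics/t4.png')
# block dark mask in top view
I=cv2.resize(b4[150:195,180:240],None,fx=8,fy=8,interpolation=cv2.INTER_CUBIC)
m=(I.max(2)<85).astype('uint8');k=max(cv2.findContours(m,0,1)[0],key=cv2.contourArea).reshape(-1,2)
P=np.array([unproj("top",((x+.5)/8-.5+180,(y+.5)/8-.5+150),35)[:2] for x,y in k],np.float32)
print("block rect",cv2.minAreaRect(P))
# tile in both views
for n,im,(u,v,w,h),z in(("top",b,(318,180,70,60),10),("side",a,(280,148,80,50),10)):
    I=cv2.resize(im[v:v+h,u:u+w],None,fx=8,fy=8,interpolation=cv2.INTER_CUBIC)
    m=(I.min(2)>165).astype('uint8');m=cv2.morphologyEx(m,cv2.MORPH_CLOSE,np.ones((25,25)))
    k=max(cv2.findContours(m,0,1)[0],key=cv2.contourArea).reshape(-1,2)
    P=np.array([unproj(n,((x+.5)/8-.5+u,(y+.5)/8-.5+v),z)[:2] for x,y in k],np.float32)
    print("tile",n,cv2.minAreaRect(P))
E
python3 m2.py
```

```text
rings F,N (array([552.9, -58.2,   5.1]), np.float64(0.01)) (array([544.3,  -3.1,   6.2]), np.float64(0.0)) A [535.6  50.9   8. ] [532.3  55.1   8. ]
blk (array([612.8,  39.4,  29.5]), np.float64(0.61)) [613.2  39.5  34. ] [607.7  42.7  34. ]
blk (array([628.6, -27.7,  24.1]), np.float64(1.63)) [622.  -31.4  34. ] [622.4 -17.9  34. ]
blk (array([578.6, -35.2,  14.6]), np.float64(0.39)) [575.9 -36.8  34. ] [561.9 -17.8  34. ]
block rect ((592.2431640625, 1.0116195678710938), (47.921260833740234, 68.621337890625), 8.428807258605957)
tile top ((517.9877319335938, -359.0863952636719), (148.22201538085938, 173.0445556640625), 1.3096282482147217)
tile side ((518.793212890625, -355.91021728515625), (105.7534408569336, 129.1909637451172), 2.8369476795196533)
```

```bash
python3 - <<'E'
from h import *
b=cv2.imread('pics/top0.png');a=cv2.imread('pics/side0.png')
for n,im,(u,v,w,h),th in(("top",b,(322,183,62,52),(185,200,215)),("side",a,(282,150,72,46),(165,180,195))):
  I=cv2.resize(im[v:v+h,u:u+w],None,fx=8,fy=8,interpolation=cv2.INTER_CUBIC)
  for t in th:
    k=max(cv2.findContours((I.min(2)>t).astype('uint8'),0,1)[0],key=cv2.contourArea).reshape(-1,2)
    P=np.array([unproj(n,((x+.5)/8-.5+u,(y+.5)/8-.5+v),10)[:2] for x,y in k],np.float32)
    r=cv2.minAreaRect(P);M=cv2.moments(P.reshape(-1,1,2));print(n,t,np.round(r[0],1),np.round(r[1],1),round(r[2],2),round(M['m10']/M['m00'],1),round(M['m01']/M['m00'],1))
p=ctrl.read_state()['eef_pos'];print(p,tool(np.array([593.5,2,100])-p))
E
```

```text
top 185 [ 519.4 -359.3] [102.9 121.5] 2.8 519.6 -359.2
top 200 [ 519.2 -359.1] [101.4 120.6] 2.82 519.4 -359.0
top 215 [ 519.  -358.9] [100.4 119.7] 2.87 519.3 -358.9
side 165 [ 518.8 -355.9] [105.8 129.2] 2.84 518.6 -355.6
side 180 [ 518.5 -355.7] [103.8 126.9] 2.89 518.4 -355.4
side 195 [ 518.4 -355.5] [102.3 124.6] 2.95 518.2 -355.2
[ 469.66291868 -182.95519812  138.08255259] [165.1 149.3  38.2]
```

```bash
echo '[[[12, 11, 0, 0, 0, 0, 74], [25, 23, 0, 0, 0, 0, 74], [33, 29, 0, 0, 0, 0, 74], [33, 30, 0, 0, 0, 0, 74], [28, 25, 5, 0, 0, 0, 74], [18, 16, 8, 0, 0, 0, 74], [10, 10, 12, 0, 0, 0, 74], [6, 5, 13, 0, 0, 0, 74], [0, 0, 0, 0, 0, 0, 74], [0, 0, 0, 0, 0, 0, 74], [0, 0, 0, 0, 0, 0, 74]]]' | python3 nudge.py; python3 -c "
from h import *
s=ctrl.read_state();p=s['eef_pos'];print(s['tool_rot'],tool(np.array([593.5,2,7])-p))"
```

```text
clock: 25.3
eef_pos: [592.9, -0.5, 100.3]
tool_rot: [-3.142, 0.001, 1.713]
force: [1.0, 0.7, -0.1]
width: 74.0
gripper_force: 0.0
[-3.14156487e+00  9.11730996e-04  1.71299813e+00] [ 2.5  1.  93.2]
```

```bash
echo '[[[1.5, 0.5, 15, 0, 0, 0, 74], [0, 0, 20, 0, 0, 0, 74], [0, 0, 20, 0, 0, 0, 74], [0, 0, 18, 0, 0, 0, 74], [0, 0, 10, 0, 0, 0, 74], [0, 0, 6, 0, 0, 0, 74], [0, 0, 3, 0, 0, 0, 74], [0, 0, 1, 0, 0, 0, 74], [0, 0, 0, 0, 0, 0, 74], [0, 0, 0, 0, 0, 0, 74]]]' | python3 nudge.py && echo '[[[0, 0, 0, 0, 0, 0, 62], [0, 0, 0, 0, 0, 0, 55], [0, 0, 0, 0, 0, 0, 49], [0, 0, 0, 0, 0, 0, 44], [0, 0, 0, 0, 0, 0, 40], [0, 0, 0, 0, 0, 0, 40], [0, 0, 0, 0, 0, 0, 40]]]' | python3 nudge.py
```

```text
clock: 26.3
eef_pos: [594.0, 3.1, 7.4]
tool_rot: [3.141, 0.0, 1.716]
force: [-0.4, 0.1, -0.0]
width: 74.1
gripper_force: 0.0
clock: 27.0
eef_pos: [594.1, 3.1, 7.4]
tool_rot: [3.14, 0.0, 1.716]
force: [-0.2, 1.0, 4.8]
width: 45.0
gripper_force: 60.6
```

```bash
echo '[[[0, 0, -5, 0, 0, 0, 40], [0, 0, -10, 0, 0, 0, 40], [0, 0, -20, 0, 0, 0, 40], [0, 0, -25, 0, 0, 0, 40], [0, 0, -30, 0, 0, 0, 40], [0, 0, -30, 0, 0, 0, 40], [0, 0, -20, 0, 0, 0, 40], [0, 0, -10, 0, 0, 0, 40], [0, 0, -5, 0, 0, 0, 40], [0, 0, 0, 0, 0, 0.0955, 40], [0, 0, 0, 0, 0, 0, 40], [0, 0, 0, 0, 0, 0, 40]]]' | python3 nudge.py; python3 -c "
from h import *
s=ctrl.read_state();p=s['eef_pos'];print(s['tool_rot'],tool(np.array([519,-358.5,60])-p))
a=ctrl.get_image('side');b=ctrl.get_image('top')
cv2.imwrite('pics/s5.png',a);cv2.imwrite('pics/t5.png',b)
crop('side',130,120,130,150,4,'pics/s5c.png',a)
"
```

```text
clock: 28.2
eef_pos: [592.8, 3.2, 160.9]
tool_rot: [-3.14, 0.0, 1.622]
force: [-0.7, -0.2, -1.5]
width: 45.0
gripper_force: 61.4
[-3.13964148e+00  1.67724229e-04  1.62233632e+00] [-357.4  -92.2  101.1]
```

View pics/s5c.png

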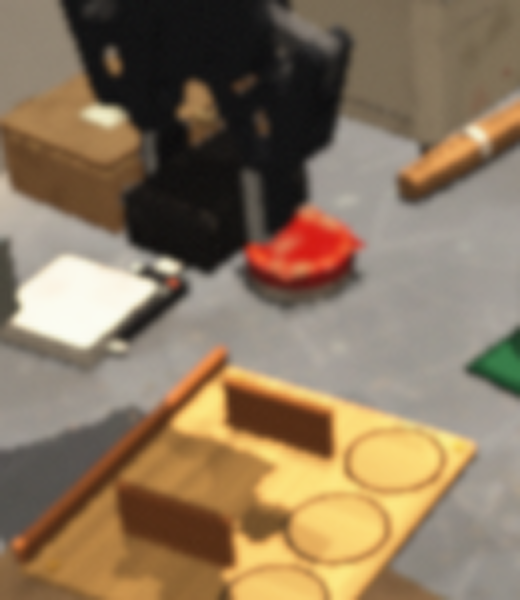

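The block is held level at (215,205) and clear of the stand. Carry it to the tile.

```bash
echo '[[[-10, -3, 0, 0, 0, 0, 40], [-25, -6, 0, 0, 0, 0, 40], [-38, -10, 0, 0, 0, 0, 40], [-40, -10, 0, 0, 0, 0, 40], [-40, -10, 0, 0, 0, 0, 40], [-40, -10, 0, 0, 0, 0, 40], [-40, -10, 0, 0, 0, 0, 40], [-40, -10, 0, 0, 0, 0, 40], [-35, -10, 0, 0, 0, 0, 40], [-25, -7, 0, 0, 0, 0, 40], [-15, -4, 0, 0, 0, 0, 40], [-9, -2, 0, 0, 0, 0, 40]]]' | python3 nudge.py; echo '[[[0, 0, 15, 0, 0, 0, 40], [0, 0, 25, 0, 0, 0, 40], [0, 0, 25, 0, 0, 0, 40], [0, 0, 20, 0, 0, 0, 40], [0, 0, 12, 0, 0, 0, 40], [0, 0, 6, 0, 0, 0, 40], [0, 0, 0, 0, 0, 0, 40], [0, 0, 0, 0, 0, 0, 40]]]' | python3 nudge.py; python3 -c "
from h import *
s=ctrl.read_state();p=s['eef_pos'];print(s['tool_rot'],tool(np.array([519,-358.5,12])-p))
b=ctrl.get_image('side')
a=ctrl.get_image('side')
crop('side',270,90,100,120,5,'pics/s6c.png',a)
"
```

```text
clock: 29.5
eef_pos: [518.2, -359.8, 161.8]
tool_rot: [-3.141, 0.0, 1.618]
force: [-0.3, 0.4, -1.3]
width: 45.4
gripper_force: 61.4
clock: 30.3
eef_pos: [519.8, -358.1, 59.5]
tool_rot: [3.141, 0.001, 1.621]
force: [-0.6, -0.4, -0.2]
width: 45.2
gripper_force: 61.4
[3.14072912e+00 6.98629579e-04 1.62070715e+00] [-0.3 -0.9 47.5]
```

View pics/s6c.png

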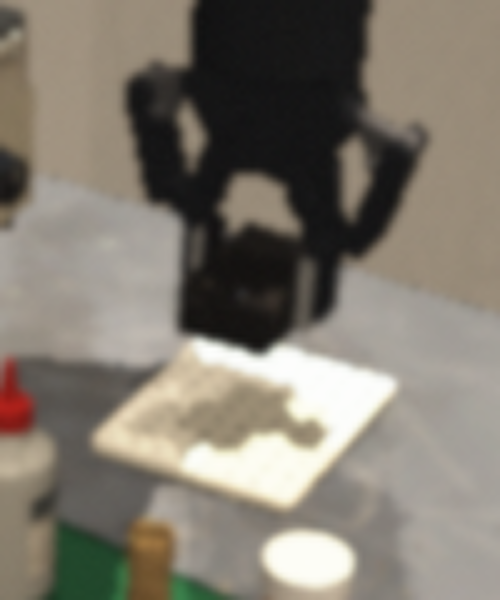

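The block hangs level above the tile at (245,285) in the crop. Lower it.

```bash
echo '[[[0, -1, 12, 0, 0, 0, 40], [0, 0, 15, 0, 0, 0, 40], [0, 0, 10, 0, 0, 0, 40], [0, 0, 6, 0, 0, 0, 40], [0, 0, 3, 0, 0, 0, 40], [0, 0, 2, 0, 0, 0, 40], [0, 0, 0, 0, 0, 0, 40], [0, 0, 0, 0, 0, 0, 40], [0, 0, 0, 0, 0, 0, 40]]]' | python3 nudge.py; echo '[[[0, 0, 0.7, 0, 0, 0, 40], [0, 0, 0.7, 0, 0, 0, 40], [0, 0, 0, 0, 0, 0, 40], [0, 0, 0, 0, 0, 0, 40]]]' | python3 nudge.py
```

```text
clock: 31.3
eef_pos: [518.6, -358.3, 11.3]
tool_rot: [3.141, 0.0, 1.62]
force: [-0.1, -0.3, -1.8]
width: 45.2
gripper_force: 61.4
clock: 31.7
eef_pos: [518.3, -358.0, 9.4]
tool_rot: [-3.142, -0.0, 1.62]
force: [0.6, 0.1, -0.9]
width: 45.1
gripper_force: 61.4
```

```bash
echo '[[[0, 0, 0.7, 0, 0, 0, 40], [0, 0, 0, 0, 0, 0, 40], [0, 0, 0, 0, 0, 0, 40]]]' | python3 nudge.py; echo '[[[0, 0, 0.5, 0, 0, 0, 40], [0, 0, 0, 0, 0, 0, 40], [0, 0, 0, 0, 0, 0, 40]]]' | python3 nudge.py
```

```text
clock: 32.0
eef_pos: [518.3, -358.0, 9.4]
tool_rot: [3.141, -0.0, 1.62]
force: [-0.6, 1.3, 4.9]
width: 44.8
gripper_force: 61.9
clock: 32.3
eef_pos: [518.3, -358.1, 9.4]
tool_rot: [3.141, -0.0, 1.62]
force: [-2.0, 2.8, 9.6]
width: 45.3
gripper_force: 62.5
```

```bash
echo '[[[0, 0, -1, 0, 0, 0, 50], [0, 0, 0, 0, 0, 0, 60], [0, 0, 0, 0, 0, 0, 68], [0, 0, 0, 0, 0, 0, 70], [0, 0, 0, 0, 0, 0, 70], [0, 0, -15, 0, 0, 0, 70], [0, 0, -35, 0, 0, 0, 70], [0, 0, -45, 0, 0, 0, 70], [0, 0, -40, 0, 0, 0, 70], [0, 0, -20, 0, 0, 0, 70], [0, 0, 0, 0, 0, 0, 70]]]' | python3 nudge.py; echo '[[[20, 0, 0, 0, 0, 0, 60], [40, 0, 0, 0, 0, 0, 60], [45, 0, 0, 0, 0, 0, 60], [45, 0, 0, 0, 0, 0, 60], [45, 0, 0, 0, 0, 0, 60], [45, 0, 0, 0, 0, 0, 60], [40, 0, 0, 0, 0, 0, 60], [30, 0, 0, 0, 0, 0, 60], [15, 0, 0, 0, 0, 0, 60], [0, 0, 0, 0, 0, 0, 60], [0, 0, 0, 0, 0, 0, 60]]]' | python3 nudge.py
python3 - <<'E'
from h import *
b=ctrl.get_image('top');a=ctrl.get_image('side')
cv2.imwrite('pics/s7.png',a);cv2.imwrite('pics/t7.png',b)
cv2.imwrite('pics/st7.png',np.hstack([cv2.resize(a[145:245,240:360],None,fx=3,fy=3,interpolation=2),cv2.resize(b[175:275,250:390],None,fx=3,fy=3,interpolation=2)]))
I=cv2.resize(b[183:235,322:384],None,fx=8,fy=8,interpolation=cv2.INTER_CUBIC)
for nm,mk,z in(("tile",I.max(2)>205,10),("tile",I.max(2)>190,10),("blk",I.max(2)<90,37),("blk",I.max(2)<110,37)):
    m=mk.astype('uint8');k=max(cv2.findContours(m,0,1)[0],key=cv2.contourArea).reshape(-1,2)
    P=np.array([unproj("top",((x+.5)/8-.5+322,(y+.5)/8-.5+183),z)[:2] for x,y in k],np.float32);print(nm,cv2.minAreaRect(P))
E
```

```text
clock: 33.4
eef_pos: [520.0, -359.9, 169.0]
tool_rot: [3.136, 0.005, 1.62]
force: [1.2, 0.4, -0.5]
width: 70.1
gripper_force: 0.0
clock: 34.5
eef_pos: [502.0, -34.1, 164.1]
tool_rot: [-3.141, 0.001, 1.62]
force: [-0.1, -0.3, 0.0]
width: 59.8
gripper_force: 0.0
tile ((519.5140380859375, -359.1036376953125), (102.87942504882812, 122.033935546875), 2.589503288269043)
tile ((525.8092041015625, -359.1065673828125), (117.72996520996094, 124.07901000976562), 2.079030990600586)
blk ((516.0774536132812, -354.5096130371094), (44.426124572753906, 72.58051300048828), 3.3681044578552246)
blk ((516.09326171875, -354.65240478515625), (45.209598541259766, 73.41015625), 3.167504072189331)
```

View pics/st7.png

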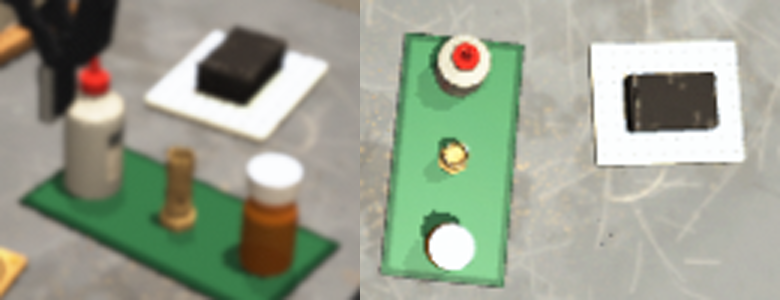

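Both views show all three upright on the mat: flux (95,140), nozzle (178,190), amber (270,220). The block lies flat on the tile at (240,65). It seems a few mm off centre, so I fit box silhouettes in both views.

```bash
cat > fit.py <<'E'
from h import *
from scipy.optimize import minimize
def fit(n,im,roi,mask,dims,z0,p0,ex=None):
    u,v,w,h=roi;I=cv2.resize(im[v:v+h,u:u+w],None,fx=8,fy=8,interpolation=cv2.INTER_CUBIC)
    m=mask(I.astype(int)).astype('uint8');m=cv2.morphologyEx(m,cv2.MORPH_CLOSE,np.ones((9,9)))
    cs=cv2.findContours(m,0,1)[0];k=max(cs,key=cv2.contourArea);m[:]=0;cv2.drawContours(m,[k],-1,1,-1)
    def f(p):
        c,s=np.cos(p[2]),np.sin(p[2]);Q=[[p[0]+c*a*dims[0]/2-s*b*dims[1]/2,p[1]+s*a*dims[0]/2+c*b*dims[1]/2,z] for a in(-1,1) for b in(-1,1) for z in(z0,z0+dims[2])]
        q=((proj(n,Q)-[u,v]+.5)*8-.5);r=np.zeros_like(m)
        cv2.fillConvexPoly(r,np.round(cv2.convexHull(q.astype(np.float32))*16).astype(np.int32),1,shift=4)
        return float((r!=m).sum())/m.sum()
    r=minimize(f,p0,method='Nelder-Mead',options=dict(initial_simplex=np.array(p0)+np.array([[0,0,0],[6,0,0],[0,6,0],[0,0,.08]]),xatol=.02,fatol=1e-5))
    return r.x.round(3),round(r.fun,4)
if __name__=="__main__":
    import sys
    b=cv2.imread(sys.argv[1]);a=cv2.imread(sys.argv[2])
    for n,im,roi in(("top",b,(322,180,64,56)),("side",a,(284,148,70,48))):
        for t in(90,110):print(n,"blk",fit(n,im,roi,lambda I:I.max(2)<t,(47,70,27),10,[518,-358,.05]))
        for t in(190,205):print(n,"tile",fit(n,im,roi,lambda I:(I.min(2)>t-15)|(I.max(2)<100),(100,120,10),0,[519,-358,.05]))
E
python3 fit.py pics/t7.png pics/s7.png; python3 - <<'E'
from fit import *
b=cv2.imread('pics/t4.png')
for t in(80,95):print("orig blk",fit("top",b,(180,150,60,45),lambda I:I.max(2)<t,(47,70,27),8,[593,2,.147]))
E
```

```text
top blk (array([ 5.17418e+02, -3.57255e+02,  1.59000e-01]), np.float64(0.2295))
top blk (array([ 5.17487e+02, -3.57572e+02,  1.35000e-01]), np.float64(0.1658))
top tile (array([ 5.20288e+02, -3.60510e+02,  4.60000e-02]), np.float64(0.1129))
top tile (array([ 5.2007e+02, -3.6035e+02,  5.0000e-02]), np.float64(0.024))
side blk (array([ 5.17999e+02, -3.58498e+02,  2.10000e-01]), np.float64(0.2626))
side blk (array([ 5.17895e+02, -3.58401e+02,  1.89000e-01]), np.float64(0.2046))
side tile (array([ 5.22106e+02, -3.65288e+02,  4.80000e-02]), np.float64(0.0441))
side tile (array([ 5.22812e+02, -3.66289e+02,  5.00000e-02]), np.float64(0.0632))
orig blk (array([5.95182e+02, 1.01000e+00, 2.22000e-01]), np.float64(0.2713))
orig blk (array([5.9521e+02, 2.0520e+00, 1.6700e-01]), np.float64(0.211))
```

```bash
python3 - <<'E'
from fit import *
b=cv2.imread('pics/t7.png');a=cv2.imread('pics/s7.png')
for n,im,roi in(("top",b,(322,180,64,56)),("side",a,(284,148,70,48))):
    for t in(130,150):print(n,"blk",fit(n,im,roi,lambda I:I.min(2)<t-15 if 0 else (I.max(2)<t)&(np.abs(I-I.mean(2,keepdims=True)).max(2)<40),(47,70,27),10,[518,-358,.05]))
    for t in(190,205):print(n,"tile",fit(n,im,roi,lambda I:(I.min(2)>t-15)|(I.max(2)<100),(100,120,.1),9.9,[519,-358,.05]))
b=cv2.imread('pics/t4.png')
for t in(110,130):print("orig blk",fit("top",b,(180,150,60,45),lambda I:I[...,1]<t,(47,70,27),8,[593,2,.147]))
I=cv2.imread('pics/t7.png')[190:230,325:380].max(2);print(I[18,8:45].tolist())
E
```

```text
top blk (array([ 5.17546e+02, -3.57435e+02,  1.22000e-01]), np.float64(0.137))
top blk (array([ 5.17346e+02, -3.57730e+02,  1.12000e-01]), np.float64(0.1105))
top tile (array([ 5.19920e+02, -3.59416e+02,  5.10000e-02]), np.float64(0.1208))
top tile (array([ 5.19628e+02, -3.59382e+02,  5.20000e-02]), np.float64(0.0169))
side blk (array([ 5.17320e+02, -3.57642e+02,  1.64000e-01]), np.float64(0.1582))
side blk (array([ 5.16825e+02, -3.57742e+02,  1.26000e-01]), np.float64(0.1105))
side tile (array([ 5.1751e+02, -3.5349e+02,  3.0000e-02]), np.float64(0.1098))
side tile (array([ 5.17672e+02, -3.53620e+02,  4.10000e-02]), np.float64(0.0883))
orig blk (array([5.94922e+02, 3.01600e+00, 1.47000e-01]), np.float64(0.1247))
orig blk (array([5.94138e+02, 2.59600e+00, 1.21000e-01]), np.float64(0.1796))
[254, 254, 254, 254, 203, 65, 16, 50, 53, 105, 83, 67, 67, 69, 67, 68, 67, 68, 67, 68, 67, 69, 67, 68, 67, 68, 67, 67, 68, 68, 68, 67, 67, 66, 69, 77, 251]
```

Block versus tile is within about 2 mm and 0.5°, so I accept it. Now back for amber, repeating the release pose.

```bash
echo '[[[0, 0, 0, 0, 0, -0.096, 60], [-10, -9, 0, 0, 0, 0, 60], [-22, -20, 5, 0, 0, 0, 60], [-25, -24, 8, 0, 0, 0, 60], [-25, -24, 8, 0, 0, 0, 60], [-20, -22, 8, 0, 0, 0, 60], [-15, -14, 8, 0, 0, 0, 60], [-8, -6, 8, 0, 0, 0, 60], [0, 0, 0, 0, 0, 0, 60], [0, 0, 0, 0, 0, 0, 60], [0, 0, 0, 0, 0, 0, 60]]]' | python3 nudge.py; python3 -c "
from h import *
s=ctrl.read_state();p=s['eef_pos'];print(s['tool_rot'],tool(np.array([400.4,-177.2,36])-p))"
```

```text
clock: 35.7
eef_pos: [402.9, -174.4, 119.5]
tool_rot: [3.141, 0.0, 1.716]
force: [-0.5, -0.7, -1.4]
width: 59.8
gripper_force: 0.0
[3.14108976e+00 1.28389399e-04 1.71586609e+00] [-2.4 -2.9 83.5]
```

```bash
echo '[[[-2.4, -2.9, 10, 0, 0, 0, 60], [0, 0, 20, 0, 0, 0, 60], [0, 0, 20, 0, 0, 0, 60], [0, 0, 15, 0, 0, 0, 60], [0, 0, 10, 0, 0, 0, 60], [0, 0, 5, 0, 0, 0, 60], [0, 0, 3, 0, 0, 0, 60], [0, 0, 0, 0, 0, 0, 60], [0, 0, 0, 0, 0, 0, 60]]]' | python3 nudge.py; echo '[[[0, 0, 0, 0, 0, 0, 46], [0, 0, 0, 0, 0, 0, 40], [0, 0, 0, 0, 0, 0, 34], [0, 0, 0, 0, 0, 0, 29], [0, 0, 0, 0, 0, 0, 29], [0, 0, 0, 0, 0, 0, 29], [0, 0, -5, 0, 0, 0, 29], [0, 0, -15, 0, 0, 0, 29], [0, 0, -25, 0, 0, 0, 29], [0, 0, -25, 0, 0, 0, 29], [0, 0, -10, 0, 0, 0, 29], [0, 0, 0, 0, 0, 0, 29]]]' | python3 nudge.py; echo '[[[0, 0, 0, 0, 0, 0, 29]]]' | python3 nudge.py; python3 -c "
from h import *
s=ctrl.read_state();p=s['eef_pos'];print(s['tool_rot'],tool(np.array([535.7,51.9,39.6])-p))"
```

```text
clock: 36.6
eef_pos: [400.3, -177.3, 36.6]
tool_rot: [3.141, 0.001, 1.716]
force: [0.1, 0.1, 0.3]
width: 59.8
gripper_force: 0.0
clock: 37.8
eef_pos: [401.0, -177.3, 117.2]
tool_rot: [3.139, 0.001, 1.717]
force: [-1.0, -0.0, -0.6]
width: 33.3
gripper_force: 59.8
clock: 37.9
eef_pos: [400.0, -176.8, 115.8]
tool_rot: [-3.141, -0.0, 1.717]
force: [-0.4, 0.3, -1.2]
width: 33.3
gripper_force: 59.8
[-3.14130702e+00 -4.44070952e-04  1.71681444e+00] [206.5 167.6  76.2]
```

```bash
echo '[[[8, 7, 0, 0, 0, 0, 29], [20, 16, 0, 0, 0, 0, 29], [27, 22, 0, 0, 0, 0, 29], [30, 24, 0, 0, 0, 0, 29], [30, 24, 0, 0, 0, 0, 29], [30, 24, 0, 0, 0, 0, 29], [27, 22, 0, 0, 0, 0, 29], [20, 16, 0, 0, 0, 0, 29], [10, 8, 0, 0, 0, 0, 29], [4, 4, 10, 0, 0, 0, 29], [0, 0, 10, 0, 0, 0, 29], [0, 0, 0, 0, 0, 0, 29]]]' | python3 nudge.py; echo '[[[0, 0, 10, 0, 0, 0, 29], [0, 0, 15, 0, 0, 0, 29], [0, 0, 10, 0, 0, 0, 29], [0, 0, 5, 0, 0, 0, 29], [0, 0, 0, 0, 0, 0, 29], [0, 0, 0, 0, 0, 0, 29]]]' | python3 nudge.py;python3 -c "
from h import *
s=ctrl.read_state();p=s['eef_pos'];print(s['width'],tool(np.array([535.7,51.9,40.1])-p))"
```

```text
clock: 39.1
eef_pos: [533.3, 49.3, 94.4]
tool_rot: [-3.137, 0.0, 1.714]
force: [-0.0, 0.6, -0.2]
width: 33.3
gripper_force: 59.8
clock: 39.7
eef_pos: [535.6, 50.5, 56.4]
tool_rot: [3.141, 0.0, 1.716]
force: [0.7, -0.2, -0.5]
width: 33.0
gripper_force: 59.8
32.990809682234946 [ 1.3  0.3 16.3]
```

```bash
echo '[[[1, 0, 6, 0, 0, 0, 29], [0, 0, 4, 0, 0, 0, 29], [0, 0, 3, 0, 0, 0, 29], [0, 0, 2, 0, 0, 0, 29], [0, 0, 0, 0, 0, 0, 29], [0, 0, 0, 0, 0, 0, 29]]]' | python3 nudge.py; echo '[[[0, 0, 0.7, 0, 0, 0, 29], [0, 0, 0.6, 0, 0, 0, 29], [0, 0, 0, 0, 0, 0, 29], [0, 0, 0, 0, 0, 0, 29]]]' | python3 nudge.py
```

```text
clock: 40.3
eef_pos: [535.3, 51.8, 41.2]
tool_rot: [3.142, 0.0, 1.716]
force: [0.3, 0.1, 0.1]
width: 33.1
gripper_force: 59.8
clock: 40.7
eef_pos: [535.5, 51.8, 40.9]
tool_rot: [3.141, -0.001, 1.716]
force: [-1.2, 0.7, 8.4]
width: 33.3
gripper_force: 60.7
```

Contact. Release, rise, and go to the nozzle at (469.7,-183.3).

```bash
echo '[[[0, 0, -0.5, 0, 0, 0, 38], [0, 0, 0, 0, 0, 0, 46], [0, 0, 0, 0, 0, 0, 54], [0, 0, 0, 0, 0, 0, 56], [0, 0, -10, 0, 0, 0, 56], [0, 0, -25, 0, 0, 0, 56], [0, 0, -30, 0, 0, 0, 56], [0, 0, -20, 0, 0, 0, 56], [0, 0, -10, 0, 0, 0, 50], [0, 0, 0, 0, 0, 0, 46], [0, 0, 0, 0, 0, 0, 46]]]' | python3 nudge.py; python3 -c "
from h import *
s=ctrl.read_state();p=s['eef_pos'];print(tool(np.array([469.7,-183.3,100])-p))"
```

```text
clock: 41.8
eef_pos: [534.9, 52.1, 135.0]
tool_rot: [-3.141, -0.0, 1.717]
force: [-0.2, 0.2, -1.1]
width: 46.0
gripper_force: 0.0
[-223.5  -98.7   35. ]
```

```bash
echo '[[[-10, -5, 0, 0, 0, 0, 46], [-25, -11, 0, 0, 0, 0, 46], [-32, -14, 0, 0, 0, 0, 46], [-35, -15, 0, 0, 0, 0, 46], [-35, -15, 0, 0, 0, 0, 46], [-32, -14, 0, 0, 0, 0, 46], [-25, -12, 5, 0, 0, 0, 46], [-18, -8, 10, 0, 0, 0, 46], [-11.5, -4.7, 10, 0, 0, 0, 46], [0, 0, 10, 0, 0, 0, 46], [0, 0, 0, 0, 0, 0, 46], [0, 0, 0, 0, 0, 0, 46]]]' | python3 nudge.py; python3 -c "
from h import *
s=ctrl.read_state();p=s['eef_pos'];print(tool(np.array([469.7,-183.3,33.5])-p))"
```

```text
clock: 43.0
eef_pos: [469.8, -182.7, 99.9]
tool_rot: [-3.14, -0.001, 1.717]
force: [0.6, 0.9, -0.1]
width: 46.1
gripper_force: 0.0
[-0.7 -0.1 66.4]
```

```bash
echo '[[[-0.7, 0, 10, 0, 0, 0, 46], [0, 0, 18, 0, 0, 0, 46], [0, 0, 18, 0, 0, 0, 46], [0, 0, 12, 0, 0, 0, 46], [0, 0, 6, 0, 0, 0, 46], [0, 0, 2, 0, 0, 0, 46], [0, 0, 0, 0, 0, 0, 46], [0, 0, 0, 0, 0, 0, 46]]]' | python3 nudge.py; echo '[[[0, 0, 0, 0, 0, 0, 34], [0, 0, 0, 0, 0, 0, 26], [0, 0, 0, 0, 0, 0, 20], [0, 0, 0, 0, 0, 0, 14], [0, 0, 0, 0, 0, 0, 13], [0, 0, 0, 0, 0, 0, 13], [0, 0, -5, 0, 0, 0, 13], [0, 0, -15, 0, 0, 0, 13], [0, 0, -20, 0, 0, 0, 13], [0, 0, -15, 0, 0, 0, 13], [0, 0, -8, 0, 0, 0, 13], [0, 0, 0, 0, 0, 0, 13]]]' | python3 nudge.py; echo '[[[0, 0, 0, 0, 0, 0, 13]]]' | python3 nudge.py; python3 -c "
from h import *
s=ctrl.read_state();p=s['eef_pos'];print(s['tool_rot'],tool(np.array([544.9,-3.7,37.5])-p))"
```

```text
clock: 43.8
eef_pos: [470.5, -184.5, 34.9]
tool_rot: [3.141, 0.001, 1.716]
force: [-0.1, -0.0, 0.5]
width: 46.1
gripper_force: 0.0
clock: 45.0
eef_pos: [470.7, -184.4, 98.2]
tool_rot: [3.14, 0.001, 1.717]
force: [-0.1, -0.5, -1.0]
width: 17.5
gripper_force: 58.6
clock: 45.1
eef_pos: [469.9, -184.0, 97.1]
tool_rot: [-3.141, -0.0, 1.717]
force: [0.1, 1.2, -1.1]
width: 17.5
gripper_force: 58.6
[-3.14113920e+00 -4.01356718e-04  1.71661131e+00] [167.5 100.4  59.6]
```

```bash
echo '[[[8, 5, 0, 0, 0, 0, 13], [20, 12, 0, 0, 0, 0, 13], [30, 18, 0, 0, 0, 0, 13], [32, 19, 0, 0, 0, 0, 13], [32, 19, 0, 0, 0, 0, 13], [24, 15, 0, 0, 0, 0, 13], [13, 8, 0, 0, 0, 0, 13], [7.4, 4.2, 8, 0, 0, 0, 13], [0, 0, 15, 0, 0, 0, 13], [0, 0, 15, 0, 0, 0, 13], [0, 0, 5, 0, 0, 0, 13], [0, 0, 0, 0, 0, 0, 13]]]' | python3 nudge.py; echo '[[[0, 0, 0, 0, 0, 0, 13], [0, 0, 0, 0, 0, 0, 13]]]' | python3 nudge.py; python3 -c "
from h import *
s=ctrl.read_state();p=s['eef_pos'];print(s['tool_rot'],tool(np.array([544.9,-4.8,39])-p))"
```

```text
clock: 46.3
eef_pos: [544.1, -6.4, 53.5]
tool_rot: [-3.139, 0.0, 1.714]
force: [0.4, -0.5, -0.7]
width: 17.4
gripper_force: 58.6
clock: 46.5
eef_pos: [545.5, -5.7, 55.0]
tool_rot: [3.141, 0.0, 1.716]
force: [0.1, -0.4, -0.3]
width: 17.1
gripper_force: 58.6
[3.14066446e+00 3.70513401e-04 1.71552399e+00] [ 1.  -0.5 16. ]
```

```bash
echo '[[[0.8, -0.5, 6, 0, 0, 0, 13], [0, 0, 4, 0, 0, 0, 13], [0, 0, 3, 0, 0, 0, 13], [0, 0, 1.5, 0, 0, 0, 13], [0, 0, 0, 0, 0, 0, 13], [0, 0, 0, 0, 0, 0, 13]]]' | python3 nudge.py; echo '[[[0, 0, 0.7, 0, 0, 0, 13], [0, 0, 0.6, 0, 0, 0, 13], [0, 0, 0, 0, 0, 0, 13], [0, 0, 0, 0, 0, 0, 13]]]' | python3 nudge.py
```

```text
clock: 47.1
eef_pos: [544.6, -4.5, 39.9]
tool_rot: [3.142, 0.0, 1.716]
force: [1.1, -0.5, -0.5]
width: 17.2
gripper_force: 58.6
clock: 47.5
eef_pos: [544.7, -4.4, 38.9]
tool_rot: [3.141, -0.0, 1.716]
force: [-0.9, -0.3, 3.4]
width: 17.1
gripper_force: 58.8
```

```bash
echo '[[[0, 0, 0.4, 0, 0, 0, 13], [0, 0, 0, 0, 0, 0, 13], [0, 0, 0, 0, 0, 0, 13]]]' | python3 nudge.py
```

```text
clock: 47.8
eef_pos: [544.7, -4.5, 38.9]
tool_rot: [3.141, -0.0, 1.716]
force: [-2.0, 0.8, 7.1]
width: 17.4
gripper_force: 59.2
```

```bash
echo '[[[0, 0, -0.5, 0, 0, 0, 22], [0, 0, 0, 0, 0, 0, 30], [0, 0, 0, 0, 0, 0, 38], [0, 0, 0, 0, 0, 0, 44], [0, 0, -10, 0, 0, 0, 44], [0, 0, -25, 0, 0, 0, 44], [0, 0, -35, 0, 0, 0, 50], [0, 0, -35, 0, 0, 0, 64], [0, 0, -18, 0, 0, 0, 64], [0, 0, 0, 0, 0, 0, 64], [0, 0, 0, 0, 0, 0, 64]]]' | python3 nudge.py; python3 -c "
from h import *
s=ctrl.read_state();p=s['eef_pos'];print(tool(np.array([540.1,-189.3,150])-p))"
```

```text
clock: 48.9
eef_pos: [544.5, -4.1, 162.1]
tool_rot: [3.141, -0.0, 1.717]
force: [-0.8, 0.2, -0.5]
width: 63.6
gripper_force: 0.0
[-182.6  -31.2   12. ]
```

```bash
echo '[[[-10, -2, 0, 0, 0, 0, 64], [-22, -4, 0, 0, 0, 0, 64], [-30, -5, 0, 0, 0, 0, 64], [-33, -6, 0, 0, 0, 0, 64], [-32, -6, 0, 0, 0, 0, 64], [-25, -4, 0, 0, 0, 0, 64], [-17, -3, 4, 0, 0, 0, 64], [-9, -1, 4, 0, 0, 0, 64], [-4.6, 0, 4, 0, 0, 0, 64], [0, 0, 0, 0, 0, 0, 64], [0, 0, 0, 0, 0, 0, 64], [0, 0, 0, 0, 0, 0, 64]]]' | python3 nudge.py; python3 -c "
from h import *
s=ctrl.read_state();p=s['eef_pos'];print(tool(np.array([540.1,-189.3,49])-p))"
```

```text
clock: 50.1
eef_pos: [540.6, -188.4, 149.7]
tool_rot: [-3.142, -0.001, 1.718]
force: [0.6, -0.3, -0.1]
width: 64.0
gripper_force: 0.0
[ -0.9  -0.6 100.7]
```

```bash
echo '[[[-0.5, -0.5, 12, 0, 0, 0, 64], [0, 0, 22, 0, 0, 0, 64], [0, 0, 25, 0, 0, 0, 64], [0, 0, 20, 0, 0, 0, 64], [0, 0, 12, 0, 0, 0, 64], [0, 0, 6, 0, 0, 0, 64], [0, 0, 3, 0, 0, 0, 64], [0, 0, 0, 0, 0, 0, 64], [0, 0, 0, 0, 0, 0, 64]]]' | python3 nudge.py; echo '[[[0, 0, 0, 0, 0, 0, 50], [0, 0, 0, 0, 0, 0, 44], [0, 0, 0, 0, 0, 0, 38], [0, 0, 0, 0, 0, 0, 34], [0, 0, 0, 0, 0, 0, 34], [0, 0, 0, 0, 0, 0, 34], [0, 0, -5, 0, 0, 0, 34], [0, 0, -15, 0, 0, 0, 34], [0, 0, -20, 0, 0, 0, 34], [0, 0, -15, 0, 0, 0, 34], [0, 0, -8, 0, 0, 0, 34], [0, 0, 0, 0, 0, 0, 34]]]' | python3 nudge.py; echo '[[[0, 0, 0, 0, 0, 0, 34]]]' | python3 nudge.py; python3 -c "
from h import *
s=ctrl.read_state();p=s['eef_pos'];print(s['tool_rot'],tool(np.array([551.7,-57.1,53])-p))"
```

```text
clock: 51.0
eef_pos: [540.5, -190.4, 50.4]
tool_rot: [3.14, 0.001, 1.716]
force: [0.8, -0.5, 0.8]
width: 63.9
gripper_force: 0.0
clock: 52.2
eef_pos: [540.7, -190.4, 114.2]
tool_rot: [3.139, 0.001, 1.716]
force: [-0.1, 0.6, -2.0]
width: 38.5
gripper_force: 60.3
clock: 52.3
eef_pos: [539.8, -189.8, 112.6]
tool_rot: [-3.141, -0.0, 1.717]
force: [0.6, -0.4, -1.1]
width: 38.7
gripper_force: 60.3
[-3.14138270e+00 -4.18066400e-04  1.71655355e+00] [129.5  31.1  59.6]
```

```bash
echo '[[[10, 2, 0, 0, 0, 0, 34], [20, 5, 0, 0, 0, 0, 34], [25, 6, 0, 0, 0, 0, 34], [25, 6, 0, 0, 0, 0, 34], [24, 6, 0, 0, 0, 0, 34], [15, 4, 0, 0, 0, 0, 34], [9.5, 2, 0, 0, 0, 0, 34], [0, 0, 10, 0, 0, 0, 34], [0, 0, 15, 0, 0, 0, 34], [0, 0, 15, 0, 0, 0, 34], [0, 0, 5, 0, 0, 0, 34], [0, 0, 0, 0, 0, 0, 34]]]' | python3 nudge.py; echo '[[[0, 0, 0, 0, 0, 0, 34], [0, 0, 0, 0, 0, 0, 34]]]' | python3 nudge.py; python3 -c "
from h import *
s=ctrl.read_state();p=s['eef_pos'];print(s['tool_rot'],tool(np.array([551.7,-58.2,54.5])-p))"
```

```text
clock: 53.5
eef_pos: [550.9, -59.4, 66.3]
tool_rot: [-3.139, -0.0, 1.715]
force: [-0.4, 0.1, -0.5]
width: 38.5
gripper_force: 60.3
clock: 53.7
eef_pos: [552.4, -58.9, 68.2]
tool_rot: [3.141, 0.0, 1.716]
force: [0.6, -0.1, -0.7]
width: 38.6
gripper_force: 60.3
[3.14068526e+00 3.52043849e-04 1.71583762e+00] [ 0.8 -0.6 13.7]
```

```bash
echo '[[[0.5, -0.5, 5, 0, 0, 0, 34], [0, 0, 4, 0, 0, 0, 34], [0, 0, 2.5, 0, 0, 0, 34], [0, 0, 1, 0, 0, 0, 34], [0, 0, 0, 0, 0, 0, 34], [0, 0, 0, 0, 0, 0, 34]]]' | python3 nudge.py; echo '[[[0, 0, 0.7, 0, 0, 0, 34], [0, 0, 0.7, 0, 0, 0, 34], [0, 0, 0, 0, 0, 0, 34], [0, 0, 0, 0, 0, 0, 34]]]' | python3 nudge.py
```

```text
clock: 54.3
eef_pos: [551.5, -58.2, 55.3]
tool_rot: [3.142, 0.0, 1.716]
force: [-0.5, 0.1, 0.0]
width: 38.5
gripper_force: 60.3
clock: 54.7
eef_pos: [551.7, -58.3, 54.6]
tool_rot: [3.141, -0.0, 1.716]
force: [-0.3, 1.5, 5.0]
width: 38.7
gripper_force: 60.9
```

```bash
echo '[[[0, 0, 0.3, 0, 0, 0, 34], [0, 0, 0, 0, 0, 0, 34], [0, 0, 0, 0, 0, 0, 34]]]' | python3 nudge.py
```

```text
clock: 55.0
eef_pos: [551.7, -58.3, 54.6]
tool_rot: [3.141, -0.0, 1.716]
force: [-1.3, 0.4, 8.0]
width: 38.4
gripper_force: 61.1
```

```bash
echo '[[[0, 0, -0.5, 0, 0, 0, 42], [0, 0, 0, 0, 0, 0, 50], [0, 0, 0, 0, 0, 0, 60], [0, 0, 0, 0, 0, 0, 64], [0, 0, -10, 0, 0, 0, 64], [0, 0, -25, 0, 0, 0, 64], [0, 0, -35, 0, 0, 0, 64], [0, 0, -40, 0, 0, 0, 64], [0, 0, -35, 0, 0, 0, 64], [0, 0, -10, 0, 0, 0, 64], [0, 0, 0, 0, 0, 0, 64]]]' | python3 nudge.py; echo '[[[-20, 0, 0, 0, 0, 0, 64], [-40, 0, 0, 0, 0, 0, 64], [-45, -5, 0, 0, 0, 0, 64], [-45, -10, 0, 0, 0, 0, 64], [-45, -15, 0, 0, 0, 0, 64], [-45, -15, 0, 0, 0, 0, 64], [-30, -10, 0, 0, 0, 0, 64], [-15, 0, 0, 0, 0, 0, 64], [0, 0, 0, 0, 0, 0, 64], [0, 0, 0, 0, 0, 0, 64], [0, 0, 0, 0, 0, 0, 64]]]' | python3 nudge.py
python3 - <<'E'
from h import *
b=ctrl.get_image('top');a=ctrl.get_image('side')
cv2.imwrite('pics/s8.png',a);cv2.imwrite('pics/t8.png',b)
cv2.imwrite('pics/st8.png',np.hstack([cv2.resize(a[140:290,150:290],None,fx=3.3,fy=3.3,interpolation=2)[:, :462],cv2.resize(b[140:220,165:245],None,fx=4,fy=6.1875,interpolation=2)]))
E
```

```text
clock: 56.1
eef_pos: [552.4, -58.2, 210.9]
tool_rot: [3.138, 0.0, 1.716]
force: [0.3, -0.2, -0.4]
width: 63.7
gripper_force: 0.0
clock: 57.2
eef_pos: [539.3, -345.1, 208.3]
tool_rot: [-3.141, -0.003, 1.72]
force: [-0.1, -0.5, -0.2]
width: 64.2
gripper_force: 0.0
```

View pics/st8.png

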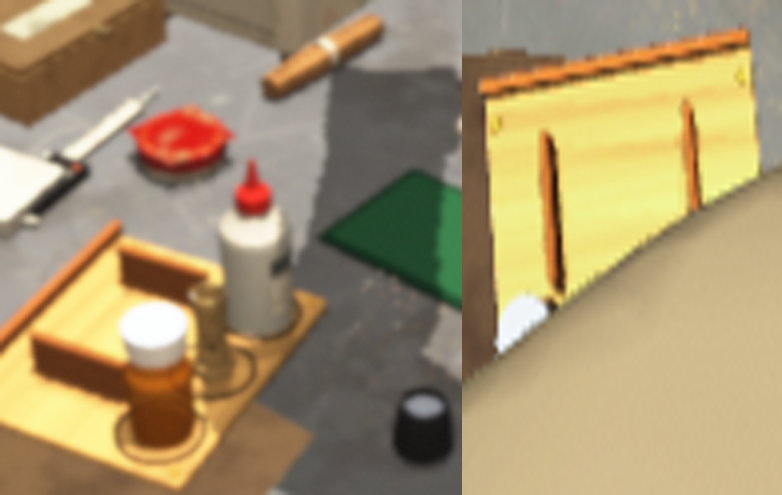

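All three stand upright on their rings in the side view: amber (160,380), nozzle (212,335), flux (257,270). I compare their pixel positions with the starting picture.

```bash
python3 - <<'E'
from h import *
a=cv2.imread('pics/side0.png');s=cv2.imread('pics/s8.png')
# templates from original (u,v,w,h): tops of objects
for n,(u,v,w,h) in dict(amber=(184,228,26,24),flux=(214,187,26,30),nozzle=(206,224,14,22),loupe=(264,255,26,26),tin=(186,168,36,28),clamp=(228,142,42,28)).items():
    t=cv2.resize(a[v:v+h,u:u+w],None,fx=4,fy=4,interpolation=2);r=cv2.resize(s[v-6:v+h+6,u-6:u+w+6],None,fx=4,fy=4,interpolation=2)
    _,m,_,l=cv2.minMaxLoc(cv2.matchTemplate(r,t,cv2.TM_CCOEFF_NORMED));print(n,round(m,3),np.array(l)/4-6)
E
```

```text
amber 0.756 [ 0.5  -0.75]
flux 0.967 [0. 0.]
nozzle 0.706 [ 0.75 -0.75]
loupe 0.854 [0. 0.]
tin 0.999 [0. 0.]
clamp 0.786 [0. 0.]
```

```bash
python3 -c "
from cell import ctrl
print(ctrl.finish_job())"
```

```text
the job is handed in; nothing more can be done
None
```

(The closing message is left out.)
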